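Push a slide tray home and snap the toggle clamp shut on it

ROBOT

A 7-joint arm with a two-finger parallel gripper is mounted at the origin on a cart in front of the work surface, level with it; the furniture and walls round the work are solid. World frame = base frame: x ahead of the robot, y to its left, z up, the work surface at z = 0. Lengths are in m, angles in rad, forces in N, time in s.
With the tool pointing down it reaches from about 0.4 to 0.85 m from the base axis. Payload 10.4 kg.
Tool frame: the origin (TCP) lies midway between the tips of the shut fingers; the grasp point (between the pads) lies tcp_to_grasp behind it (tcp_to_grasp is the distance from the TCP to the grasp point, in m); x points along the fingers, y is the direction in which the jaws open and shut, and the axes are right-handed (so a half turn about x gives the same grasp; the last joint's range is limited). The gripper opens to 85 mm and grips with 20 to 120 N. Pads are 22 mm wide; open, the fingers measure 114 mm over their backs; the gripper's body (76 mm by 85 mm) begins 54 mm behind the grasp point. The pads swing forward as they close: fully open they stand 13 mm farther back than shut.
Start: joints at [-1.229, 0.332, -0.065, 1.46, 0.022, 1.35, -0.088], TCP at [0.223, 0.584, 0.231] pointing down, gripper open.
Joint ranges: [-2.6, 2.6], [-0.5, 2.12], [-1.47, 1.34], [0.16, 2.42], [-1.27, 4.41], [0.06, 2.06], [-2.6, 2.6]. Speed limits (rad/s): [2.22, 2.22, 2.79, 2.79, 3.14, 3.14, 3.14].

INTERFACE

Orientations are given as a rotation vector (axis times angle).
In Python, from bench import state, get_image, get_calibration, close_job, boxes_of, tcp_to_grasp gives the robot as it stands.
- The arm moves only by the tool play_rows, never from a script. Its argument "series" is a list of rows, each a list of 7 numbers: the shift along the tool's x, y, z in mm, then the turn, a rotation vector about the tool's x, y, z in rad, then the opening, from 0 (shut) to 1 (fully open). A call has 1 to 8 rows; each row is the pose to reach, as a shift and turn from the pose measured when the call began, along the tool's axes at that moment; what a row does not reach only later rows make up. A row lasts 1/10 s, in which the tool goes at most 50 mm and 8.59 degrees, less where a joint would pass 70% of its speed; a pose out of reach is approached as far as the arm can. A call with a gripper value outside its range is refused whole. The fingers move at their own pace and stop on an object; "squeeze" is the grip in N (left out, the last holds). Time passes only in rows, so rows that repeat a pose let the fingers close. It gives the time, the measured TCP pose, the force and the opening at its end, in the units of the state.
- state(): the state, without advancing time (a new reading comes with each control period).
- get_image(name): name is "scene" or "top" or "wrist"; returns the picture (400x640x3 uint8, red, green, blue); there is no depth.
- get_calibration(name): a dict with "fx", "fy", "cx", "cy" (pixels), "position" and "rotation" of the camera in the world. Camera axes: x right, y down, z forward; pixel columns grow to the right and rows downward; lengths in m; the calibration is good to about 2 mm. A picture is of the moment at which its call begins: read the wrist's pose just before it. get_calibration takes no time and is no camera call; for the wrist camera it gives the pose at the moment of the call.
- close_job(): hands the job in, once; it reports no verdict.
Trained networks look in the newest picture that a camera, given by its name, has taken for a name from the list of things; names that differ only in an ending like _2 or _b are one class to them, and where a whole thing is asked for, a point or a joint stands for the part that bears it (a point fixed in the world has none). Each returns a list of dicts, best first, with "conf" (0 to 1); they miss things now and then, are a little off and sometimes report something else, mostly with a low value. They report only what shows in the picture. A call takes as long as a camera call. They do not tell look-alikes from the thing itself.
- boxes_of(label, camera): "at" ([x, y, z] in m, in world coordinates, good to about 4 mm: the middle of the surface that is visible of it).
The state is a dict: "time": time; "joint_positions": joint angles; "joint_velocities": joint speeds; "tau": joint torques, N m; "position": TCP position; "tool_rot": TCP orientation; "wrist_force": force on the tool from outside, world axes, zero at the start; "torque": the same for the moment, N m; "grip_width": opening from 0.0 (shut) to 1.0 (fully open).
Only numpy, scipy, OpenCV 4.12 (cv2) and the standard library are available. Lean on these libraries where they do the work, as an engineer would, in place of code of your own. Each camera call takes 0.05 s, during which the arm holds its last target.

TASK

Push the slide tray along its guides in the clamping fixture until it sits fully home against the end stop, leaving the clamp open meanwhile; then push the clamp's handle over past its dead point until it snaps into lock and the foot holds the tray down. Nothing needs gripping: do not lift or tip the tray, leave the other things on the bench where they are, and let go of everything at the end.

Things in the scene. Friction and masses are not known exactly. Their poses are not given: they have to be found in the camera images.
- clamp_fixture: Fixed clamping fixture: grey base plate 245 x 84 mm, 12 mm thick, with two guide rails, an end stop and a toggle clamp. Origin on the bench, on the centre line, right under the face of the end stop; +x = the way the tray slides home, z up. The plate runs from x = -180 to 65 mm; the rails (top 20 mm above the bench, inner faces 50 mm apart, flared mouth) from x = -114 to 2 mm.
- stop_face (a point): Centre of the top edge of the steel end stop's face: x = 0 in the fixture's frame, 24 mm above the bench. The stop is 68 mm wide and 8 mm thick; the clamp's bracket, up to 54 mm high, stands behind it. While the clamp is open its hold-down arm stands raised over the stop: highest point below 95 mm, foot at least 50 mm above the bench, over x = -50 to -10 mm.
- slide_tray: Loose shallow aluminium tray, 45 x 100 mm, 10 mm high, about 0.12 kg, lying on the base plate (underside 12 mm above the bench) between the rails, 40 to 65 mm short of the stop. Origin: centre of its underside; y runs along its length and points to the stop, z up. The end to push is at y = -50 mm. Fully home its origin is at x = -50 mm in the fixture's frame. About 1 N slides it.
- clamp_handle (a joint): Angle of the clamp's handle, rad. 0 = open: upright, leaning 0.17 from vertical toward the tray. Grows as it swings away from the tray (fixture +x) and down; angle from vertical = value - 0.17. Dead point about 1.25: before it the handle springs back when let go, beyond it it snaps by itself to its stop at 1.65 (locked, nearly level). About 5 N near its end moves it as far as the dead point.
- handle_pivot (a point): Point on the handle's hinge axis, on the centre line: x = 36 mm in the fixture's frame, 45 mm above the bench. The axis runs along the fixture's y.
- handle_tip (a point): Centre of the free end of the clamp handle, 96 mm from its pivot. The handle is straight; its grey grip is a round bar 18 mm thick over the outer 58 mm. The tip is 139 mm above the bench while open, 54 mm when locked.
- clamp_foot: Sprung rubber foot bar of the hold-down arm, 14 x 44 mm, 7 mm thick; origin at the centre of its pressing face. It comes down with the handle, 28 mm before the stop, and presses the tray with about 3 N when locked; it meets the tray only after the dead point.
- brown_vial: Bystander on the bench: small brown glass vial with a white cap, 27 across, 45 high (mm); origin at the centre of its underside.
- black_marker: Bystander on the bench: black marker pen, lying, 130 long, 13 thick (mm); origin at the centre of its underside.
- cover_glass: Bystander on the bench: small white box with a clear lid, 35x35x17 (mm); origin at the centre of its underside.
- petri: Bystander on the bench: clear petri dish, 60 across, 15 high (mm); origin at the centre of its underside.
- tape: Bystander on the bench: roll of tape lying flat, 74 across, 20 high (mm); origin at the centre of its underside.
- slides: Bystander on the bench: blue slide box, 96x175x38 (mm); origin at the centre of its underside.
- oil: Bystander on the bench: brown bottle with a black cap, 33 across, 58 high (mm); origin at the centre of its underside.
- stain: Bystander on the bench: brown bottle with a blue cap, 52 across, 105 high (mm); origin at the centre of its underside.
Mind the look-alikes: they are no part of the job. Of the things that look like the slide_tray, the smaller one is meant.

How it is judged:
By the outcome, as a careful person would: the job done as asked, in the order asked, and still so for the second after the job is handed in, with the robot touching nothing.
It also fails if it takes over 48 s, if anything falls off the work surface, if the arm or the gripper's body presses on something with over 40 N, if the wrist force passes 120 N, or if a joint passes its speed limit or range.

## Working session

There is one attempt and no reset: what is moved stays moved. The work goes in short steps, Python scripts to look and compute and a tool call to move; the robot and the scene stay as the last step left them, time stands still between calls to the robot, and variables do not carry over. Pictures are saved under pics/ and viewed, and the job is handed in when it is done.

Besides the shell and the picture viewer there is one more tool, called after "Request:" as a command line: name --pt "numbers of a row" for each row, then --argument value for the rest. play_rows: Moves the arm, as the interface text tells. Its arguments: {"type":"object","properties":{"series":{"type":"array","items":{"type":"array","items":{"type":"number"}}},"squeeze":{"type":"number"}},"required":["series"]}

```bash
mkdir -p pics; ls; python3 - <<'E'
from bench import *
import cv2
s=state();print({k:s[k] for k in('time','position','tool_rot','wrist_force','grip_width')},tcp_to_grasp)
for c in('scene','top'):
    cv2.imwrite(f'pics/{c}0.png',get_image(c)[:,:,::-1])
    k=get_calibration(c);print(c,k)
    for l in('clamp_fixture','slide_tray','clamp_handle','clamp_foot','handle_tip'):
        print(c,l,boxes_of(l,c)[:4])
E
```

```text
pics
{'time': 0.0, 'position': array([0.22285147, 0.58352263, 0.23050339]), 'tool_rot': array([ 0.28509333,  1.55197679, -0.28734649]), 'wrist_force': array([ 0.14361483,  0.07059102, -0.86252693]), 'grip_width': 1.0017884823478356} 0.0187
scene {'fx': 409.76436628073884, 'fy': 409.76436628073884, 'cx': 323.23279653048513, 'cy': 197.75929764247294, 'position': array([ 0.88843415, -0.41775266,  1.12458518]), 'rotation': array([-2.49119504, -0.85685915,  0.23764456])}
scene clamp_fixture []
scene slide_tray [{'at': [0.5887, 0.2291, 0.0211], 'conf': 0.95}, {'at': [0.8034, -0.2115, 0.0041], 'conf': 0.74}]
scene clamp_handle [{'at': [0.5464, 0.3389, 0.1102], 'conf': 0.54}, {'at': [0.5672, 0.287, 0.0092], 'conf': 0.47}]
scene clamp_foot [{'at': [0.5549, 0.2961, 0.077], 'conf': 0.36}]
scene handle_tip [{'at': [0.5671, 0.2876, 0.0119], 'conf': 0.65}, {'at': [0.5396, 0.334, 0.1102], 'conf': 0.41}]
top {'fx': 386.72773852243347, 'fy': 386.72773852243347, 'cx': 319.3486347308222, 'cy': 191.9817079162984, 'position': array([0.27344539, 0.02219477, 1.46238588]), 'rotation': array([-2.09719758,  2.14453641, -0.21730256])}
top clamp_fixture [{'at': [0.5532, 0.2865, 0.0115], 'conf': 0.88}]
top slide_tray [{'at': [0.8043, -0.2085, 0.005], 'conf': 0.93}, {'at': [0.5933, 0.2302, 0.0166], 'conf': 0.51}, {'at': [0.4603, -0.2676, 0.0579], 'conf': 0.49}]
top clamp_handle [{'at': [0.5371, 0.3408, 0.1241], 'conf': 0.43}]
top clamp_foot [{'at': [0.5624, 0.2941, 0.0784], 'conf': 0.47}]
top handle_tip []
```

View pics/scene0.png

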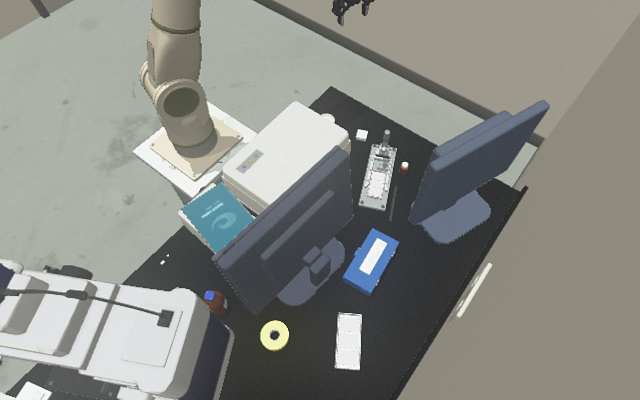

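View pics/top0.png

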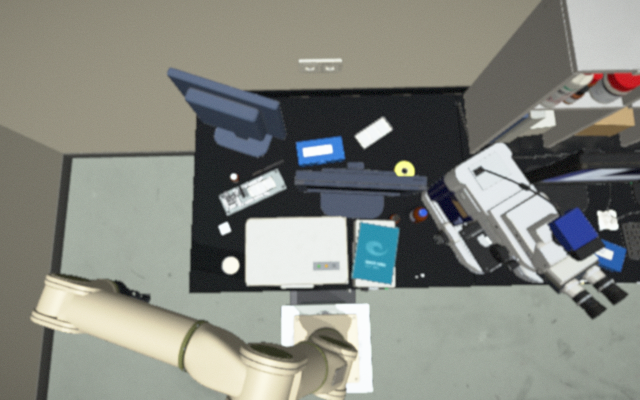

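```bash
python3 - <<'E'
import cv2
a=cv2.imread('pics/scene0.png')[90:240,150:330];cv2.imwrite('pics/s0c.png',cv2.resize(a,None,fx=4,fy=4,interpolation=cv2.INTER_CUBIC))
a=cv2.imread('pics/top0.png')[40:160,180:320];cv2.imwrite('pics/t0c.png',cv2.resize(a,None,fx=5,fy=5,interpolation=cv2.INTER_CUBIC))
E
```

```text
(no output)
```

View pics/s0c.png

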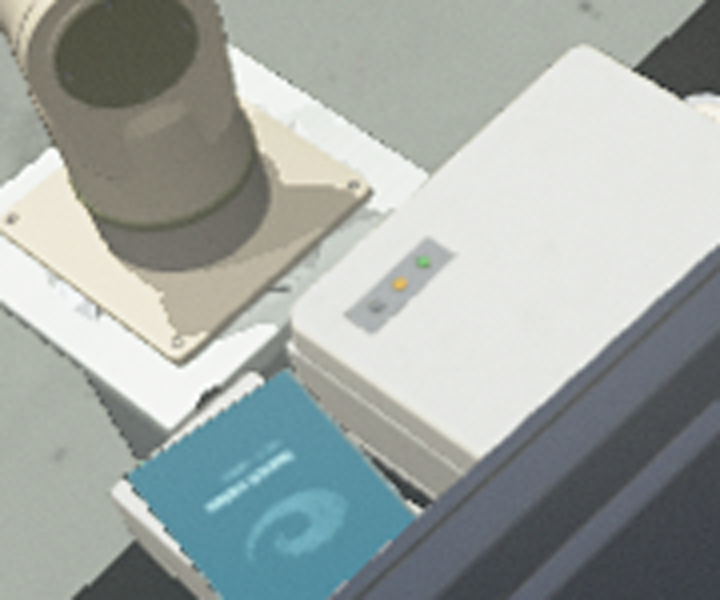

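View pics/t0c.png

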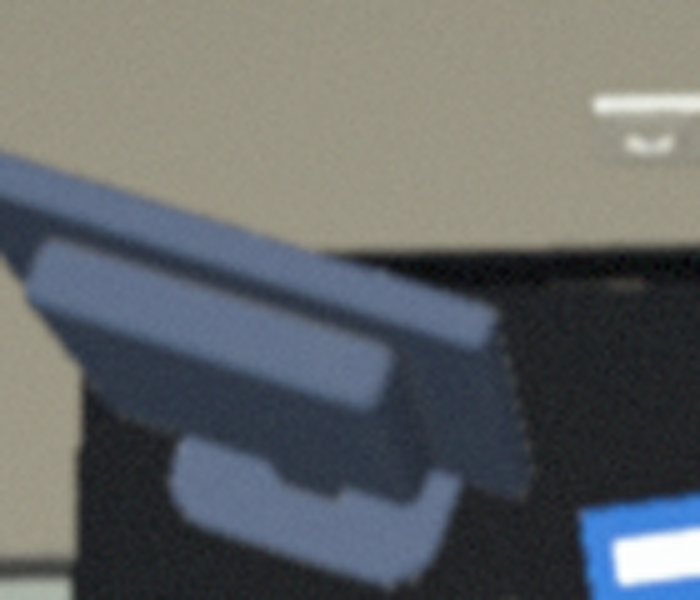

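The fixture is at about (378,175) in the scene view and (252,190) in the top view. Monitors stand on both sides and a white box stands in front. My crops missed the fixture, so I'll redo them.

```bash
python3 - <<'E'
import cv2
a=cv2.imread('pics/scene0.png')[115:225,330:450];cv2.imwrite('pics/s0d.png',cv2.resize(a,None,fx=5,fy=5,interpolation=cv2.INTER_CUBIC))
a=cv2.imread('pics/top0.png')[140:240,200:320];cv2.imwrite('pics/t0d.png',cv2.resize(a,None,fx=6,fy=6,interpolation=cv2.INTER_CUBIC))
E
```

```text
(no output)
```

View pics/s0d.png

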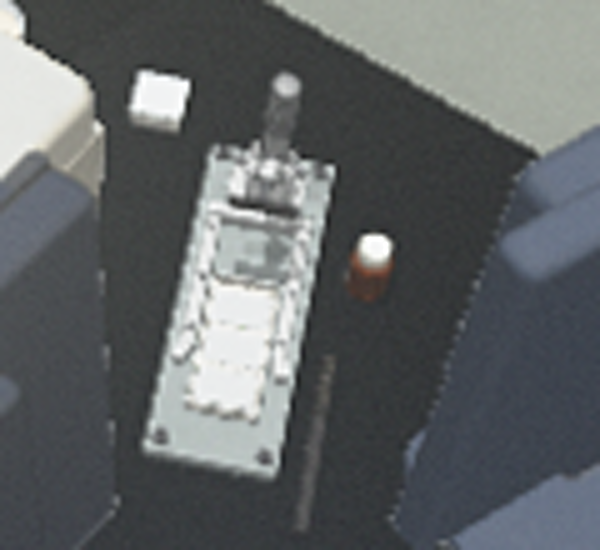

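View pics/t0d.png

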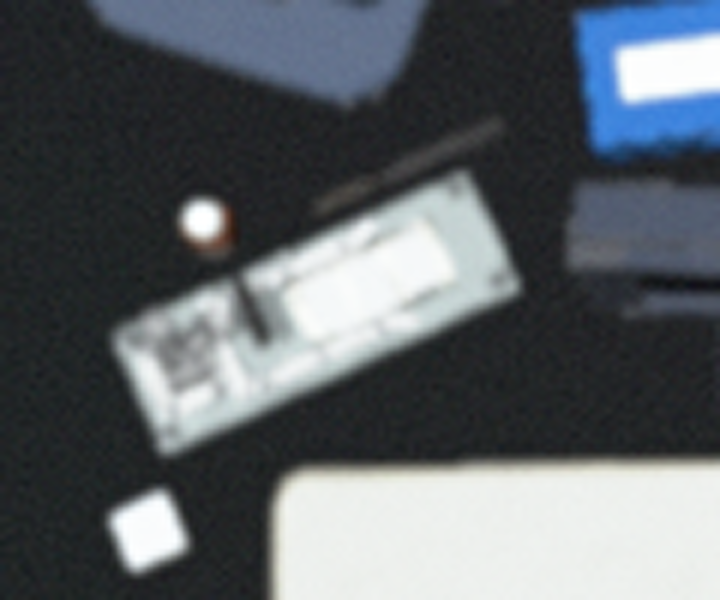

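```bash
cat > h.py <<'E'
import numpy as np
from bench import *
from scipy.spatial.transform import Rotation as R
def cam(c):
    k=get_calibration(c);return k,R.from_rotvec(k['rotation']).as_matrix()
def ray(c,u,v):
    k,M=cam(c);d=M@np.array([(u-k['cx'])/k['fx'],(v-k['cy'])/k['fy'],1]);return k['position'],d/np.linalg.norm(d)
def at_z(c,u,v,z):
    p,d=ray(c,u,v);return p+d*(z-p[2])/d[2]
def tri(*obs):
    A=np.zeros((3,3));b=np.zeros(3);L=[]
    for o in obs:
        p,d=ray(*o);P=np.eye(3)-np.outer(d,d);A+=P;b+=P@p;L.append((p,P))
    x=np.linalg.solve(A,b);return x,[np.linalg.norm(P@(x-p)) for p,P in L]
def proj(c,X):
    k,M=cam(c);q=M.T@(np.asarray(X)-k['position']);return k['fx']*q[0]/q[2]+k['cx'],k['fy']*q[1]/q[2]+k['cy']
E
python3 - <<'E'
from h import *
np.set_printoptions(precision=4,suppress=True)
T=[(110,330),(165,458),(523,290),(465,170)]; S=[(336,165),(215,148),(143,452),(278,478)]
loc=np.array([[65,-42],[65,42],[-180,42],[-180,-42]])/1e3
for c,L,f,o in(('top',T,6,(200,140)),('scene',S,5,(330,115))):
    P=np.array([at_z(c,o[0]+u/f,o[1]+v/f,.012)[:2] for u,v in L]);print(c,P.tolist(),np.linalg.norm(P-np.roll(P,1,0),axis=1))
    # fit
    best=None
    lo=loc
    for sg in(1,-1):
        q=lo*[1,sg];qc=q-q.mean(0);pc=P-P.mean(0)
        z=(pc[:,0]+1j*pc[:,1])@np.conj(qc[:,0]+1j*qc[:,1]);a=np.angle(z)
        r=np.array([[np.cos(a),-np.sin(a)],[np.sin(a),np.cos(a)]]);t=P.mean(0)-r@q.mean(0)
        print(sg,'origin',t,'yaw',a,'res',np.abs(P-(q@r.T+t)).max())
        
# tray ends top crop at z .022
for c,L,f,o in(('top',[(285,295),(315,342),(455,268),(425,215)],6,(200,140)),('scene',[(213,283),(282,290),(262,420),(188,408)],5,(330,115))):
    print(c,[at_z(c,o[0]+u/f,o[1]+v/f,.022)[:2] for u,v in L])
print('handle tip',tri(('scene',330+287/5,115+83/5),('top',200+185/6,140+360/6)), [at_z('scene',330+287/5,115+83/5,.139)])
print('mon top',tri(('scene',350,150),('top',296,187)),tri(('scene',350,150),('top',296,172)))
print('mon bot',tri(('scene',352,235),('top',296,172)), )
print('mon2',tri(('scene',548,101),('top',285,137)),tri(('scene',548,101),('top',282,105)))
print('box',tri(('scene',300,103),('top',247,219)),tri(('scene',348,137),('top',247,219)))
E
```

```text
top [[0.5595986126529137, 0.3938629209942173], [0.4768291960233245, 0.35701627644216044], [0.579863083711954, 0.13135986113915218], [0.659756798940428, 0.16822788700793231]] [0.2469 0.0906 0.2481 0.088 ]
1 origin [0.5454 0.315 ] yaw 1.994122361736544 res 0.0035677579791599245
-1 origin [0.5454 0.3151] yaw 1.993511303912928 res 0.08023167404699838
scene [[0.5624004666722301, 0.3960163943831403], [0.48971582512493156, 0.35778343017462433], [0.5886953862024452, 0.1352465493915902], [0.6650519617861101, 0.17139796903330007]] [0.247  0.0821 0.2436 0.0845]
1 origin [0.5526 0.3174] yaw 1.9985122004329523 res 0.002278575544983119
-1 origin [0.5531 0.3177] yaw 1.9892382029906228 res 0.07718611160464994
top [array([0.5778, 0.2813]), array([0.5471, 0.262 ]), array([0.593 , 0.1737]), array([0.628 , 0.1928])]
scene [array([0.5543, 0.2599]), array([0.5925, 0.2827]), array([0.6365, 0.1942]), array([0.5952, 0.1731])]
handle tip (array([0.5292, 0.3311, 0.1293]), [np.float64(0.0156158722321604), np.float64(0.015615872232160374)]) [array([0.5417, 0.3376, 0.139 ])]
mon top (array([0.54  , 0.0981, 0.2884]), [np.float64(0.0207433906626121), np.float64(0.020743390662612105)]) (array([0.5662, 0.0844, 0.3298]), [np.float64(0.0052447109067247305), np.float64(0.005244710906724614)])
mon bot (array([ 0.6371,  0.0785, -0.0257]), [np.float64(0.025464174866672268), np.float64(0.0254641748666721)])
mon2 (array([0.7466, 0.1431, 0.5653]), [np.float64(0.1536237504471844), np.float64(0.15362375044718465)]) (array([0.7875, 0.1442, 0.574 ]), [np.float64(0.1143290411391826), np.float64(0.1143290411391824)])
box (array([0.3949, 0.1835, 0.3257]), [np.float64(0.05078779901477596), np.float64(0.050787799014776036)]) (array([0.45  , 0.2631, 0.1168]), [np.float64(0.001840947035972166), np.float64(0.001840947035972102)])
```

```bash
python3 - <<'E'
from h import *
np.set_printoptions(precision=4,suppress=True)
print(R.from_rotvec(state()['tool_rot']).as_matrix())
k,M=cam('wrist');print(k['position'],M, k['fx'])
for n,a,b in(('m2 near corner low',(412,218),(285,137)),('m2 near corner top',(425,133),(282,105)),('m2 tc2',(505,112),(282,105)),('m1 top',(350,150),(296,172)),('m1 top far?',(338,150),(296,172)),('m1 bottom',(352,215),(296,188)),):
    print(n,tri(('scene',*a),('top',*b)))
print('base2',at_z('top',258,157,0.01),'base1',at_z('top',320,212,.01),at_z('top',320,195,.01))
import cv2
a=cv2.imread('pics/scene0.png')[80:320,200:560];cv2.imwrite('pics/s1.png',cv2.resize(a,None,fx=2.2,fy=2.2,interpolation=cv2.INTER_CUBIC))
a=cv2.imread('pics/top0.png')[50:230,150:450];cv2.imwrite('pics/t1.png',cv2.resize(a,None,fx=2.6,fy=2.6,interpolation=cv2.INTER_CUBIC))
E
```

```text
[[ 0.      0.3567  0.9342]
 [ 0.0001  0.9342 -0.3567]
 [-1.      0.0001 -0.    ]]
[0.1524 0.6112 0.3745] [[ 0.356   0.8925  0.2769]
 [ 0.9345 -0.3399 -0.1058]
 [-0.0003  0.2964 -0.9551]] 311.8864963821494
m2 near corner low (array([0.753 , 0.1343, 0.12  ]), [np.float64(0.006212857232265967), np.float64(0.0062128572322661686)])
m2 near corner top (array([0.7186, 0.1135, 0.4789]), [np.float64(0.007154455101100759), np.float64(0.00715445510110088)])
m2 tc2 (array([0.7683, 0.1431, 0.5316]), [np.float64(0.08093395502644973), np.float64(0.08093395502644972)])
m1 top (array([0.5662, 0.0844, 0.3298]), [np.float64(0.0052447109067247305), np.float64(0.005244710906724614)])
m1 top far? (array([0.5546, 0.0735, 0.3383]), [np.float64(0.008546743659831635), np.float64(0.008546743659831693)])
m1 bottom (array([ 0.586 ,  0.1007, -0.0049]), [np.float64(0.003012940186615909), np.float64(0.0030129401866158534)])
base2 [0.7075 0.2443 0.01  ] base1 [0.4859 0.0077 0.01  ] [0.5515 0.0062 0.01  ]
```

View pics/s1.png

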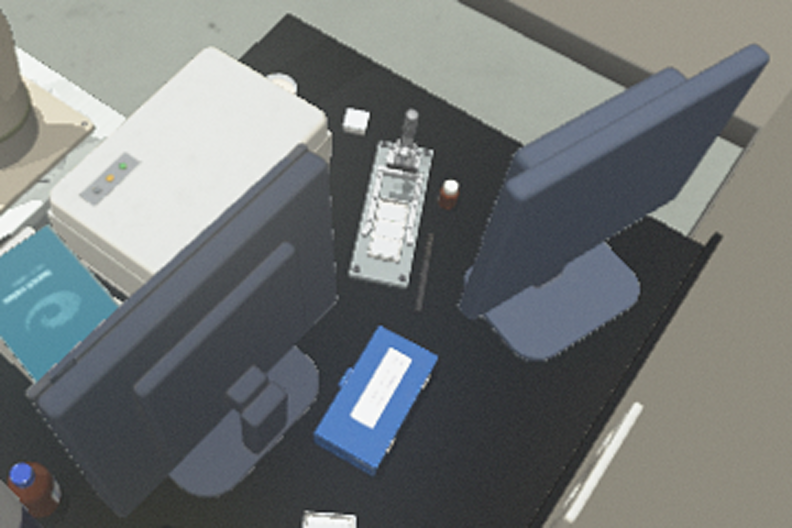

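View pics/t1.png

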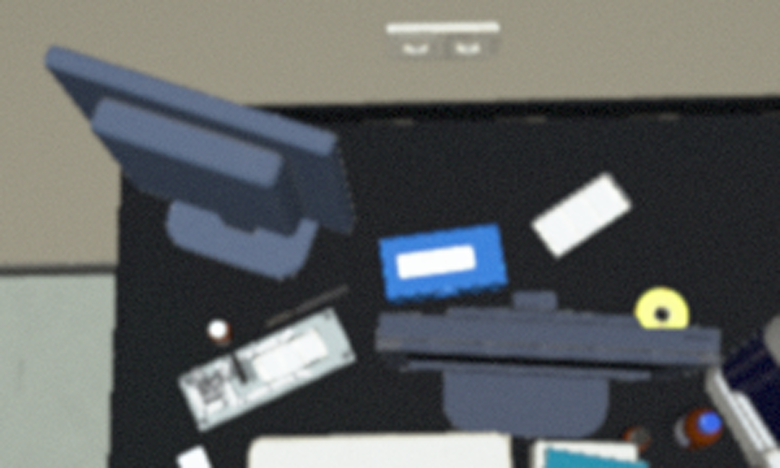

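Monitor 1's near end is at about (0.56, 0.09) and 0.33 m tall. Monitor 2 is at x ≥ 0.71. The fixture origin is about (0.55, 0.316) with yaw about 1.997. I'll go to a look pose above it, aligning the tool and shutting the fingers on the way.

Request:
play_rows --pt "-2 -17 44 0.1 0 0 0" --pt "-5 -35 88 0.2 0 0 0" --pt "-8 -53 132 0.3 0 0 0" --pt "-10 -70 177 0.4 0 0 0" --pt "-12 -88 222 0.5 0 0 0" --pt "-15 -106 266 0.6 0 0 0" --pt "-18 -123 311 0.7 0 0 0" --pt "-20 -141 355 0.78 0 0 0"

```text
time: 1.4
position: [0.5056, 0.3241, 0.2519]
tool_rot: [0.894, 1.38, -0.892]
wrist_force: [0.8, 1.3, -0.1]
grip_width: -0.002
```

```bash
python3 - <<'E'
from h import *
np.set_printoptions(precision=4,suppress=True)
s=state();M=R.from_rotvec(s['tool_rot']).as_matrix();print(s['time'],s['position'],M,s['joint_positions'],s['wrist_force'])
t=np.array([.5745,.261,.25]);print(M.T@(t-s['position'])*1e3)
ex=np.array([np.cos(1.997),np.sin(1.997),0]);T=np.c_[[0,0,-1],np.cross(-ex,[0,0,-1]),-ex];print((R.from_matrix(M.T@T)).as_rotvec())
E
```

```text
1.4 [0.5056 0.3241 0.2519] [[ 0.0007  0.9122  0.4097]
 [ 0.0007  0.4097 -0.9122]
 [-1.      0.0009 -0.0003]] [-0.8437  0.2657  0.2422  1.5134 -0.0645  1.3694 -0.1747] [ 0.8451  1.2737 -0.1172]
[ 1.8588 36.9838 85.7927]
[-0.004  -0.0003 -0.0009]
```

Request:
play_rows --pt "0 18 43 0 0 0 0" --pt "0 37 86 0 0 0 0" --pt "0 37 86 0 0 0 0"

```text
time: 1.7
position: [0.5791, 0.2534, 0.2518]
tool_rot: [0.899, 1.373, -0.9]
wrist_force: [-0.5, 1.0, -0.5]
grip_width: 0.002
```

```bash
python3 - <<'E'
from h import *
import cv2
s=state();print(s['position'],s['joint_positions'])
k=get_calibration('wrist')
im=get_image('wrist');cv2.imwrite('pics/w1.png',cv2.resize(im[:,:,::-1],None,fx=1.25,fy=1.25,interpolation=cv2.INTER_CUBIC))
np.save('w1cal.npy',np.r_[k['fx'],k['fy'],k['cx'],k['cy'],k['position'],k['rotation']])
for l in('slide_tray','clamp_fixture','clamp_handle','clamp_foot','handle_tip'):print(l,boxes_of(l,'wrist')[:3])
cv2.imwrite('pics/sc1.png',get_image('scene')[:,:,::-1])
E
```

```text
[0.57909031 0.25343865 0.25178586] [-0.71682062  0.33986623  0.30027543  1.42768363 -0.0966899   1.38762782
 -0.00293172]
slide_tray [{'at': [0.5927, 0.2324, 0.0151], 'conf': 0.76}]
clamp_fixture [{'at': [0.5576, 0.3074, 0.0133], 'conf': 0.79}]
clamp_handle [{'at': [0.5406, 0.3404, 0.141], 'conf': 0.84}]
clamp_foot [{'at': [0.5614, 0.2983, 0.0783], 'conf': 0.94}, {'at': [0.5591, 0.3075, 0.0135], 'conf': 0.17}]
handle_tip [{'at': [0.5366, 0.3331, 0.1393], 'conf': 0.72}]
```

View pics/w1.png

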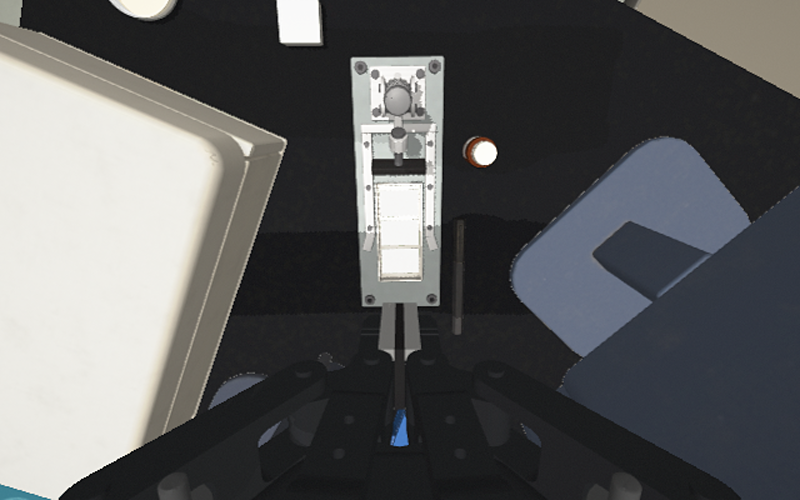

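View pics/sc1.png

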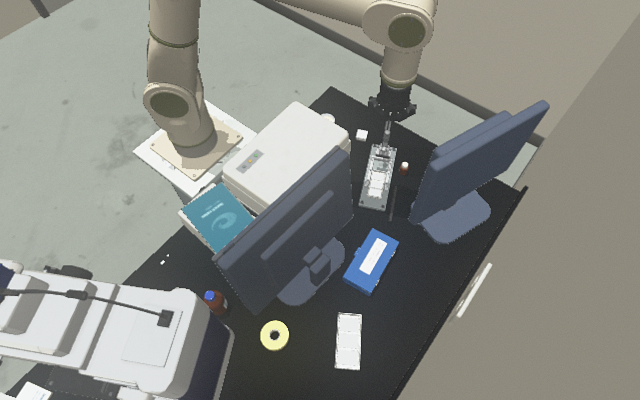

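The wrist view shows the fixture straight ahead. Plate corners are at (351,56), (443,57), (439,306) and (361,306) in the enlarged picture. The tray's push end is at row 280, the handle tip at (398,97), and the clamp is open.

```bash
python3 - <<'E'
from h import *
np.set_printoptions(precision=4,suppress=True)
def z(u,v,h): return at_z('wrist',u/1.25,v/1.25,h)[:2]
P=np.array([z(*p,.012) for p in[(443,57),(351,56),(361,306),(439,306)]]);q=np.array([[65,-42],[65,42],[-180,42],[-180,-42]])/1e3
print(np.linalg.norm(P-np.roll(P,1,0),axis=1))
qc=q-q.mean(0);pc=P-P.mean(0);a=np.angle((pc[:,0]+1j*pc[:,1])@np.conj(qc[:,0]+1j*qc[:,1]))
r=np.array([[np.cos(a),-np.sin(a)],[np.sin(a),np.cos(a)]]);t=P.mean(0)-r@q.mean(0);print('origin',t,'yaw',a,'res',(P-(q@r.T+t)))
for n,p,h in(('tray back',(400,280),.022),('tray front',(400,183),.022),('stop',(398,128),.024),('tip',(398,97),.139),('railR end',(437,249),.02)):
    print(n,r.T@(z(*p,h)-t))
for n,x in(('tray net',[.5927,.2324]),('foot net',[.5614,.2983]),('tip net',[.5366,.3331])):print(n,r.T@(np.array(x)-t))
s=state();M=R.from_rotvec(s['tool_rot']).as_matrix()
ex=np.r_[r[:,0],0];T=np.c_[[0,0,-1],np.cross(-ex,[0,0,-1]),-ex];print('turn',R.from_matrix(M.T@T).as_rotvec())
np.savez('fix.npz',r=r,t=t)
def goto(x,y,h): 
    w=np.r_[r@np.array([x,y])+t,h];print((x,y,h),w,M.T@(w-s['position'])*1e3)
goto(-.19,0,.2);goto(-.185,0,.06);goto(-.185,0,.019)
print(r.T@(s['position'][:2]-t))
E
```

```text
[0.2437 0.0821 0.2445 0.0841]
origin [0.5435 0.3281] yaw 2.0058816362570764 res [[-0.0005 -0.0016]
 [ 0.0005  0.0006]
 [-0.0002  0.0009]
 [ 0.0002  0.0001]]
tray back [-0.1455 -0.0005]
tray front [-0.0464 -0.0014]
stop [ 0.0036 -0.    ]
tip [ 0.0216 -0.0004]
railR end [-0.1132 -0.0381]
tray net [-0.1075 -0.0043]
foot net [-0.0346 -0.0037]
tip net [0.0074 0.0041]
turn [-0.0108 -0.0009 -0.0009]
(-0.19, 0, 0.2) [0.6236 0.1558 0.2   ] [ 51.8637   1.5323 117.3965]
(-0.185, 0, 0.06) [0.6215 0.1604 0.06  ] [191.8679   1.3489 112.5185]
(-0.185, 0, 0.019) [0.6215 0.1604 0.019 ] [232.8679   1.3109 112.5542]
[-0.0726  0.0003]
```

```bash
cat >> h.py <<'E'
def fitfix(P):
    q=np.array([[65,-42],[65,42],[-180,42],[-180,-42]])/1e3
    qc=q-q.mean(0);pc=P-P.mean(0);a=np.angle((pc[:,0]+1j*pc[:,1])@np.conj(qc[:,0]+1j*qc[:,1]))
    r=np.array([[np.cos(a),-np.sin(a)],[np.sin(a),np.cos(a)]]);t=P.mean(0)-r@q.mean(0)
    return r,t,a,P-(q@r.T+t)
def goal(r,t,x,y,h,th=0):
    """print tool shift (mm) and turn for fixture-frame TCP x,y,h, tilt th (wrist toward +ex)"""
    s=state();M=R.from_rotvec(s['tool_rot']).as_matrix()
    ex=np.r_[r[:,0],0];T=np.c_[[0,0,-1],np.cross(-ex,[0,0,-1]),-ex]@R.from_rotvec([0,-th,0]).as_matrix()
    w=np.r_[r@np.array([x,y])+t,h];print((x,y,h),'shift',np.round(M.T@(w-s['position'])*1e3,1),'turn',np.round(R.from_matrix(M.T@T).as_rotvec(),3))
E
python3 - <<'E'
from h import *
np.set_printoptions(precision=4,suppress=True)
c=np.load('w1cal.npy');k=get_calibration('wrist');print(c[4:7],k['position'],state()['position'],state()['time'])
Mc=R.from_rotvec(c[7:]).as_matrix()
def z(u,v,h):
    d=Mc@np.array([(u/1.25-c[2])/c[0],(v/1.25-c[3])/c[1],1]);return (c[4:7]+d*(h-c[6])/d[2])[:2]
r,t,a,e=fitfix(np.array([z(*p,.012) for p in[(443,57),(351,56),(361,306),(439,306)]]))
print(t,a,e)
for n,p,h in(('tray back',(400,280),.022),('tray front',(400,183),.022),('stop',(398,128),.024),('tip',(398,97),.139),('railR end',(437,249),.02)):
    print(n,r.T@(z(*p,h)-t))
E
```

```text
[0.5485 0.3235 0.3947] [0.5427 0.3312 0.3952] [0.5738 0.2621 0.252 ] 2.05
[0.5502 0.3187] 1.9938273086364395 [[-0.0006 -0.0016]
 [ 0.0006  0.0007]
 [-0.0002  0.0009]
 [ 0.0003  0.0001]]
tray back [-0.1454 -0.0005]
tray front [-0.0462 -0.0014]
stop [ 0.0038 -0.    ]
tip [ 0.0223 -0.0003]
railR end [-0.113  -0.0381]
```

The arm was still settling during that picture, so I'll measure once more now that it is still.

```bash
python3 - <<'E'
from h import *
import cv2
s=state();print(s['position'],s['joint_velocities'].round(3))
k=get_calibration('wrist')
im=get_image('wrist');cv2.imwrite('pics/w2.png',cv2.resize(im[0:280,240:400,::-1],None,fx=2.1,fy=2.1,interpolation=cv2.INTER_CUBIC))
np.save('w2cal.npy',np.r_[k['fx'],k['fy'],k['cx'],k['cy'],k['position'],k['rotation']])
E
```

```text
[0.57381591 0.26211941 0.25196433] [ 0.003 -0.002  0.004 -0.001  0.001  0.001  0.001]
```

View pics/w2.png

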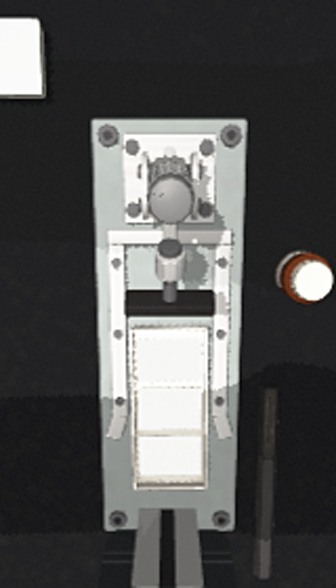

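The settled view shows plate corners at (92,118), (246,118), (236,529) and (105,530) in the crop. The tray spans rows 327–488 and the handle end is at (170,198).

```bash
python3 - <<'E'
from h import *
np.set_printoptions(precision=4,suppress=True)
c=np.load('w2cal.npy')
Mc=R.from_rotvec(c[7:]).as_matrix()
def z(u,v,h):
    d=Mc@np.array([(240+u/2.1-c[2])/c[0],(v/2.1-c[3])/c[1],1]);return (c[4:7]+d*(h-c[6])/d[2])[:2]
r,t,a,e=fitfix(np.array([z(*p,.012) for p in[(246,118),(92,118),(105,530),(236,529)]]))
print(t,a,e)
for n,p,h in(('tray back',(170,487),.022),('tray front',(171,327),.022),('stop',(170,243),.024),('tip',(170,198),.139),('railR end',(226,437),.02)):
    print(n,r.T@(z(*p,h)-t))
np.savez('fix.npz',r=r,t=t)
goal(r,t,-.19,0,.19,.1);goal(r,t,-.185,0,.06,.1);goal(r,t,-.185,0,.018,.1)
E
```

```text
[0.5505 0.3191] 2.00099066641162 [[-0.0003 -0.001 ]
 [ 0.0008 -0.0001]
 [-0.0005  0.0003]
 [ 0.      0.0008]]
tray back [-0.1454  0.0003]
tray front [-0.0464 -0.0007]
stop [ 0.0001 -0.0002]
tip [0.0206 0.0004]
railR end [-0.1137 -0.0337]
(-0.19, 0, 0.19) shift [ 61.9   3.3 128.2] turn [-0.006 -0.101 -0.001]
(-0.185, 0, 0.06) shift [191.9   3.1 123.3] turn [-0.006 -0.101 -0.001]
(-0.185, 0, 0.018) shift [233.9   3.1 123.4] turn [-0.006 -0.101 -0.001]
```

Request:
play_rows --pt "15 1 40 -0.006 -0.05 0 0" --pt "30 2 80 -0.006 -0.1 0 0" --pt "60 3 115 -0.006 -0.1 0 0" --pt "90 3 115 -0.006 -0.1 0 0" --pt "120 3 115 -0.006 -0.1 0 0" --pt "150 3 115 -0.006 -0.1 0 0" --pt "150 3 115 -0.006 -0.1 0 0" --pt "150 3 115 -0.006 -0.1 0 0"

```text
time: 2.9
position: [0.624, 0.159, 0.1026]
tool_rot: [0.832, 1.297, -0.918]
wrist_force: [-0.3, -0.1, 0.7]
grip_width: -0.004
```

```bash
python3 - <<'E'
from h import *
import cv2
for c in('scene','top'):
    cv2.imwrite(f'pics/{c}2.png',get_image(c)[:,:,::-1])
s=state();print(s['position'],s['wrist_force'],s['time'])
f=np.load('fix.npz');goal(f['r'],f['t'],-.172,0,.018,.1)
E
```

```text
[0.62511431 0.15908565 0.10408218] [ 0.52371836 -0.77307121  0.11168575] 3.0
(-0.172, 0, 0.018) shift [ 85.2  -1.4 -13.1] turn [-0.    -0.001 -0.004]
```

View pics/scene2.png

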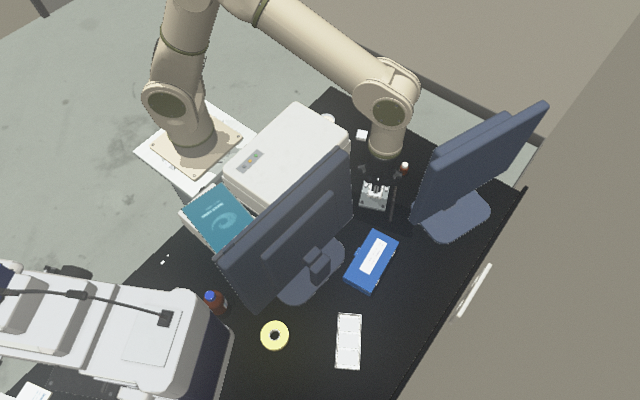

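View pics/top2.png

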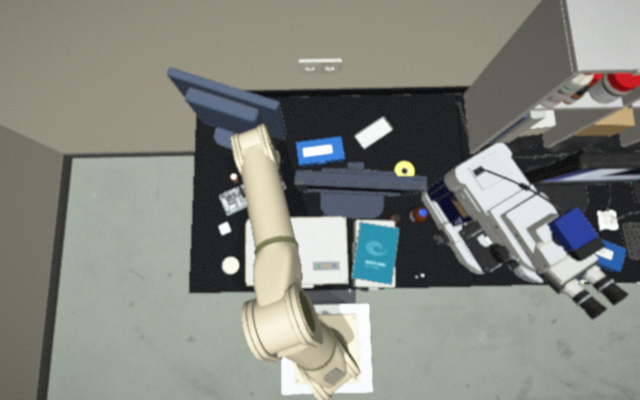

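```bash
python3 - <<'E'
from h import *
np.set_printoptions(precision=3,suppress=True)
# m2 bulge right-bottom in t1 (300,228), bulge top-right (283,165); scene s1 (515,150),(..)
for n,a,b in(('bulge top corner',(200+515/2.2,80+152/2.2),(150+95/2.6,50+100/2.6)),('screen corner top near',(200+510/2.2,80+190/2.2),(150+335/2.6,50+140/2.6)),('low',(200+462/2.2,80+305/2.2),(150+352/2.6,50+232/2.6))):print(n,tri(('scene',*a),('top',*b)))
# wrist joint
print('wrist cap',tri(('scene',390,110),('top',258,135)))
print(at_z('top',150+283/2.6,50+165/2.6,.4),at_z('top',150+300/2.6,50+235/2.6,.2))
E
```

```text
bulge top corner (array([0.766, 0.327, 0.335]), [np.float64(0.10251352745858952), np.float64(0.10251352745858952)])
screen corner top near (array([0.758, 0.127, 0.386]), [np.float64(0.00037641004622591094), np.float64(0.0003764100462260746)])
low (array([0.748, 0.134, 0.11 ]), [np.float64(0.006709879661998808), np.float64(0.006709879661998828)])
wrist cap (array([0.629, 0.167, 0.449]), [np.float64(0.013808114651271138), np.float64(0.013808114651270905)])
[0.723 0.183 0.4  ] [0.709 0.191 0.2  ]
```

Request:
play_rows --pt "25 -1 -4 0 0 0 0" --pt "50 -1 -8 0 0 0 0" --pt "70 -1 -11 0 0 0 0" --pt "83 -1 -13 0 0 0 0" --pt "83 -1 -13 0 0 0 0" --pt "83 -1 -13 0 0 0 0"

```text
time: 3.6
position: [0.6234, 0.1632, 0.0216]
tool_rot: [0.835, 1.294, -0.915]
wrist_force: [-0.3, -0.7, 0.2]
grip_width: -0.001
```

```bash
python3 - <<'E'
from h import *
import cv2
k=get_calibration('wrist');im=get_image('wrist');cv2.imwrite('pics/w3.png',im[:,:,::-1])
s=state();print(s['position'],s['wrist_force'],s['time'])
f=np.load('fix.npz');print(f['r'].T@(s['position'][:2]-f['t']))
for x in(-.150,-.114,-.111):goal(f['r'],f['t'],x,0,.018,.06)
E
```

```text
[0.62358398 0.16327942 0.02182816] [ 1.74137525 -0.89454624  0.64753814] 3.65
[-0.17213585 -0.00141286]
(-0.15, 0, 0.018) shift [  1.6  -1.4 -22.4] turn [-0.     0.04  -0.006]
(-0.114, 0, 0.018) shift [ -2.   -1.4 -58.2] turn [-0.     0.04  -0.006]
(-0.111, 0, 0.018) shift [ -2.3  -1.4 -61.2] turn [-0.     0.04  -0.006]
```

View pics/w3.png

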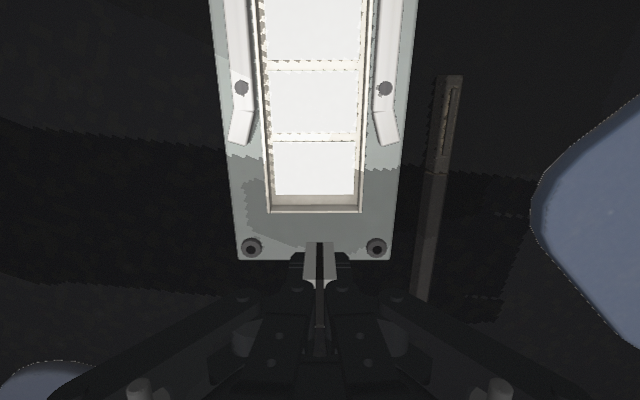

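Request:
play_rows --pt "4.5 -1 0 0 0 0 0" --pt "5 -1 -5 0 0.01 0 0" --pt "4.5 -1 -13 0 0.015 0 0" --pt "4 -1 -21 0 0.02 0 0" --pt "3.5 -1 -28 0 0.03 0 0" --pt "3 -1 -35 0 0.035 0 0" --pt "2.5 -1 -42 0 0.04 0 0" --pt "2.5 -1 -47 0 0.04 0 0"

```text
time: 4.45
position: [0.6031, 0.2057, 0.0147]
tool_rot: [0.858, 1.328, -0.902]
wrist_force: [0.6, -1.9, 1.4]
grip_width: -0.002
```

```bash
python3 - <<'E'
from h import *
import cv2
k=get_calibration('wrist');im=get_image('wrist');cv2.imwrite('pics/w4.png',im[:,:,::-1])
s=state();print(s['position'],s['wrist_force'],s['time'])
f=np.load('fix.npz');print(f['r'].T@(s['position'][:2]-f['t']),f['r'].T@s['wrist_force'][:2])
for x in(-.114,-.111):goal(f['r'],f['t'],x,0,.017,.06)
E
```

```text
[0.60258249 0.20676675 0.01448822] [ 0.55268243 -0.29044392  1.55692069] 4.5
[-0.12385227 -0.0004612 ] [-0.49447484 -0.38119572]
(-0.114, 0, 0.017) shift [-3.1 -0.4 -9.7] turn [ 0.001 -0.001 -0.006]
(-0.111, 0, 0.017) shift [ -3.3  -0.4 -12.7] turn [ 0.001 -0.001 -0.006]
```

View pics/w4.png

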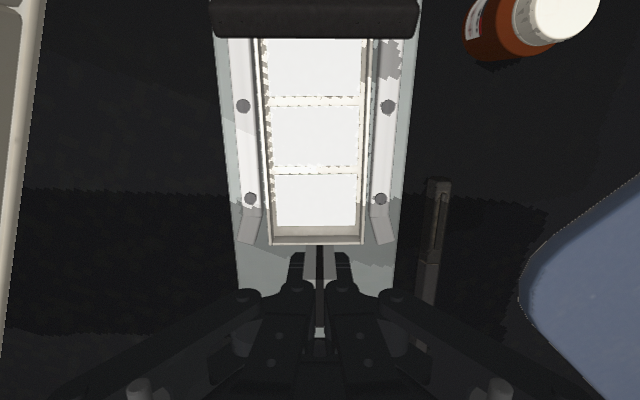

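Request:
play_rows --pt "-1 0 -4 0 0 0 0" --pt "-1.5 0 -8 0 0 0 0" --pt "-2 0 -10 0 0 0 0" --pt "-2 0 -11 0 0 0 0" --pt "-2 0 -11 0 0 0 0"

```text
time: 5.0
position: [0.5978, 0.217, 0.0158]
tool_rot: [0.857, 1.329, -0.901]
wrist_force: [0.3, 0.7, -0.7]
grip_width: 0.005
```

```bash
python3 - <<'E'
from h import *
import cv2
s=state();print(s['position'],s['wrist_force'],s['time'])
f=np.load('fix.npz');print(f['r'].T@(s['position'][:2]-f['t']),f['r'].T@s['wrist_force'][:2])
im=get_image('wrist');cv2.imwrite('pics/w5.png',im[:,:,::-1])
print(f['r'].T@(at_z('wrist',317,243,.022)[:2]-f['t']))
E
```

```text
[0.59782811 0.21704141 0.01581143] [ 0.33166653  0.66850968 -0.67327799] 5.0
[-0.11253098 -0.00042504] [ 0.46927755 -0.58024689]
[-0.10066352  0.00036487]
```

View pics/w5.png

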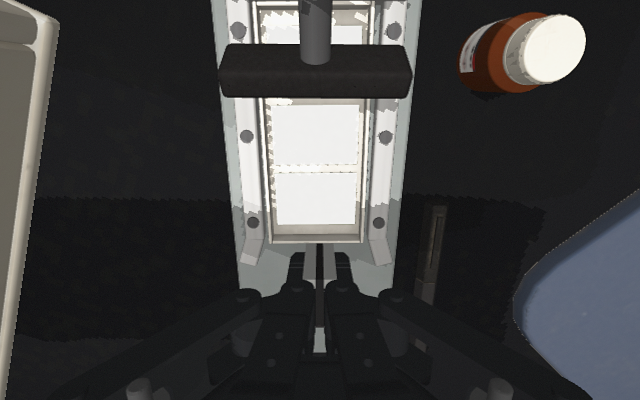

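Request:
play_rows --pt "0 0 -0.7 0 0 0 0" --pt "0 0 -1.5 0 0 0 0" --pt "0 0 -1.5 0 0 0 0"

```text
time: 5.35
position: [0.5976, 0.2175, 0.0159]
tool_rot: [0.857, 1.328, -0.901]
wrist_force: [1.5, -2.6, -0.7]
grip_width: -0.001
```

Request:
play_rows --pt "0 0 -0.7 0 0 0 0" --pt "0 0 -1.5 0 0 0 0" --pt "0 0 -1.5 0 0 0 0"

```text
time: 5.65
position: [0.5974, 0.2176, 0.0158]
tool_rot: [0.857, 1.327, -0.903]
wrist_force: [1.4, -5.6, 0.2]
grip_width: 0.005
```

```bash
python3 - <<'E'
from h import *
s=state();f=np.load('fix.npz');print(f['r'].T@(s['position'][:2]-f['t']),f['r'].T@s['wrist_force'][:2])
E
```

```text
[-0.11186612 -0.00030192] [-5.66376156  1.00681441]
```

The reaction is up to 5.7 N with no further motion, so the tray is against the stop. One more nudge, then I'll back off slowly.

Request:
play_rows --pt "0 0 -1.5 0 0 0 0" --pt "0 0 -3 0 0 0 0" --pt "0 0 -3 0 0 0 0"

```text
time: 5.95
position: [0.5972, 0.2176, 0.0159]
tool_rot: [0.857, 1.324, -0.905]
wrist_force: [4.3, -8.9, 1.3]
grip_width: -0.0
```

Request:
play_rows --pt "0 0 1 0 0 0 0" --pt "0 0 5 0 0 0 0" --pt "0 0 12 0 0 0 0" --pt "0 0 20 0 0 0 0" --pt "0 0 20 0 0 0 0"

```text
time: 6.45
position: [0.6062, 0.1977, 0.0173]
tool_rot: [0.858, 1.322, -0.907]
wrist_force: [0.2, 0.4, -0.8]
grip_width: -0.002
```

```bash
python3 - <<'E'
from h import *
import cv2
s=state();print(s['position'],s['wrist_force'],s['time'])
f=np.load('fix.npz');print(f['r'].T@(s['position'][:2]-f['t']))
im=get_image('wrist');cv2.imwrite('pics/w6.png',im[:,:,::-1])
for p in((-.15,0,.16,.0),(-.03,0,.16,.0),(-.015,0,.16,.0)):goal(f['r'],f['t'],*p)
E
```

```text
[0.60623188 0.19770104 0.01732512] [ 0.15888042  0.39717689 -0.7641272 ] 6.45
[-1.33613920e-01  2.75018529e-06]
(-0.15, 0, 0.16) shift [-141.4    0.8   26.4] turn [-0.004  0.064 -0.006]
(-0.03, 0, 0.16) shift [-149.     0.4  -93.3] turn [-0.004  0.064 -0.006]
(-0.015, 0, 0.16) shift [-150.     0.3 -108.3] turn [-0.004  0.064 -0.006]
```

View pics/w6.png

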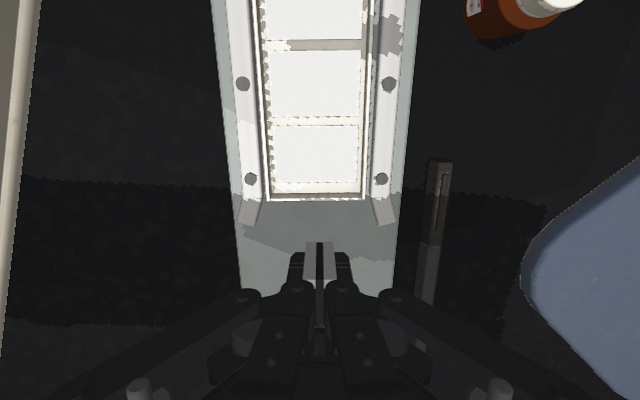

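```bash
python3 - <<'E'
from h import *
f=np.load('fix.npz')
for p in((317,199),):print(f['r'].T@(at_z('wrist',*p,.022)[:2]-f['t']))
E
```

```text
[-0.09859573  0.00060294]
```

Request:
play_rows --pt "-35 0 0 0 0 0 0" --pt "-75 0 0 0 0.03 0 0" --pt "-115 0 0 0 0.064 0 0" --pt "-143 0 0 0 0.064 0 0" --pt "-148 0 -30 0 0.064 0 0" --pt "-150 0 -65 0 0.064 0 0" --pt "-150 0 -93 0 0.064 0 0" --pt "-150 0 -93 0 0.064 0 0"

```text
time: 7.3
position: [0.5598, 0.2971, 0.1606]
tool_rot: [0.889, 1.383, -0.879]
wrist_force: [-0.5, 0.2, -0.0]
grip_width: -0.001
```

```bash
python3 - <<'E'
from h import *
import cv2
k=get_calibration('wrist');s=state();im=get_image('wrist');cv2.imwrite('pics/w7.png',im[:,:,::-1])
print(s['position'],s['wrist_force'],s['time'])
f=np.load('fix.npz');print(f['r'].T@(s['position'][:2]-f['t']))
s=state();print(f['r'].T@(s['position'][:2]-f['t']))
goal(f['r'],f['t'],-.02,0,.118,0)
cv2.imwrite('pics/sc7.png',cv2.resize(get_image('scene')[60:240,300:480,::-1],None,fx=3,fy=3))
E
```

```text
[0.5597807  0.29706388 0.1605702 ] [-0.45882133  0.2491726  -0.04616915] 7.3
[-0.02393221  0.00078251]
[-0.02709123  0.00068592]
(-0.02, 0, 0.118) shift [42.7  0.5 -7. ] turn [ 0.001 -0.001 -0.005]
```

View pics/w7.png

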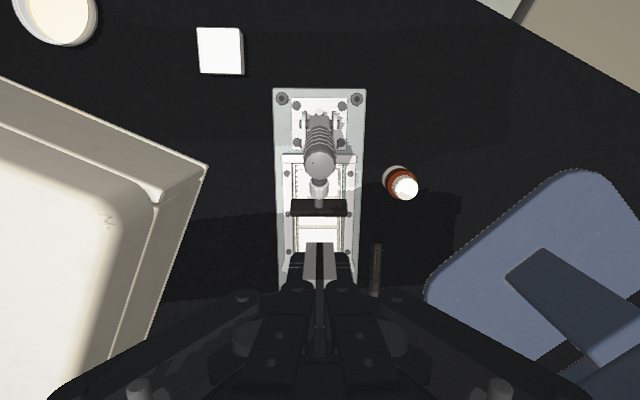

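View pics/sc7.png

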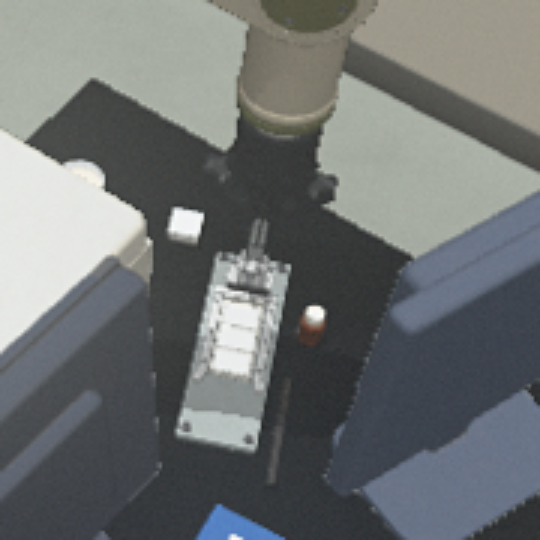

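The tray sits home and the clamp is still open. Next I'll come down behind the handle and start pushing it over.

Request:
play_rows --pt "20 0.5 -7 0 0 0 0" --pt "45 0.5 -13 0 0 0 0" --pt "45 0.5 -18 0 0 0 0" --pt "45 0.5 -27 0 0 0 0" --pt "45 0.5 -36 0 0 0 0" --pt "46 0.5 -45 0 0 0 0" --pt "46 0.5 -54 0 0 0 0" --pt "46 0.5 -63 0 0 0 0"

```text
time: 8.2
position: [0.5382, 0.3493, 0.1168]
tool_rot: [0.894, 1.376, -0.884]
wrist_force: [2.7, -4.6, 1.9]
grip_width: -0.001
```

```bash
python3 - <<'E'
from h import *
import cv2
s=state();im=get_image('wrist');cv2.imwrite('pics/w8.png',im[:,:,::-1])
print(s['position'],s['wrist_force'],s['time'])
f=np.load('fix.npz');print(f['r'].T@(s['position'][:2]-f['t']),f['r'].T@s['wrist_force'][:2])
s=state();print(f['r'].T@(s['position'][:2]-f['t']))
for x,z in((.036,.1145),(.056,.108),(.073,.0955),(.082,.085),(.086,.079),(.089,.072)):goal(f['r'],f['t'],x,0,z,0)
E
```

```text
[0.53824097 0.34928152 0.11678621] [ 2.73547877 -4.60887719  1.86534942] 8.2
[ 0.03251069 -0.0014176 ] [-5.32976247 -0.5641144 ]
[ 0.03468492 -0.00130646]
(0.036, 0, 0.1145) shift [ 2.1 -1.3 -1.3] turn [-0.002  0.    -0.008]
(0.056, 0, 0.108) shift [  8.6  -1.4 -21.3] turn [-0.002  0.    -0.008]
(0.073, 0, 0.0955) shift [ 21.1  -1.5 -38.3] turn [-0.002  0.    -0.008]
(0.082, 0, 0.085) shift [ 31.6  -1.6 -47.3] turn [-0.002  0.    -0.008]
(0.086, 0, 0.079) shift [ 37.6  -1.7 -51.3] turn [-0.002  0.    -0.008]
(0.089, 0, 0.072) shift [ 44.6  -1.8 -54.3] turn [-0.002  0.    -0.008]
```

View pics/w8.png

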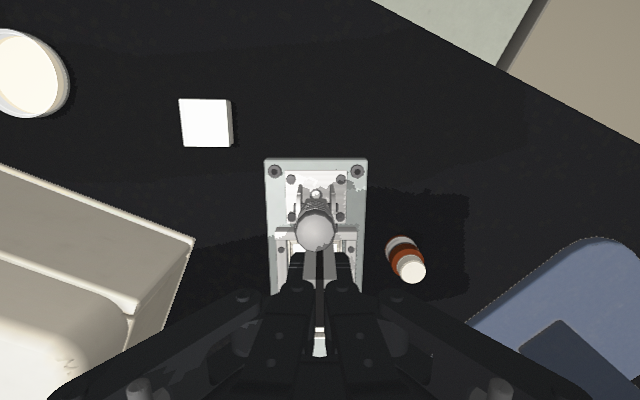

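Contact with the handle is 5 N and it is following at (316,232). I'll carry on along the arc.

Request:
play_rows --pt "4 -1 -10 0 0 0 0" --pt "8 -1 -20 0 0 0 0" --pt "14 -1 -29 0 0 0 0" --pt "21 -1 -38 0 0 0 0" --pt "28 -1 -44 0 0 0 0" --pt "34 -1 -49 0 0 0 0" --pt "40 -1 -53 0 0 0 0" --pt "45 -1 -55 0 0 0 0"

```text
time: 9.05
position: [0.5133, 0.4012, 0.0708]
tool_rot: [0.892, 1.378, -0.882]
wrist_force: [0.2, 0.9, -0.5]
grip_width: -0.003
```

```bash
python3 - <<'E'
from h import *
import cv2
s=state();im=get_image('wrist');cv2.imwrite('pics/w9.png',im[:,:,::-1])
print(s['position'],s['wrist_force'],s['time'])
f=np.load('fix.npz');print(f['r'].T@(s['position'][:2]-f['t']),f['r'].T@s['wrist_force'][:2])
E
```

```text
[0.51331273 0.4011853  0.07076813] [ 0.18639902  0.93160021 -0.4649927 ] 9.05
[ 0.09008151 -0.00040704] [ 0.76897996 -0.55793671]
```

View pics/w9.png

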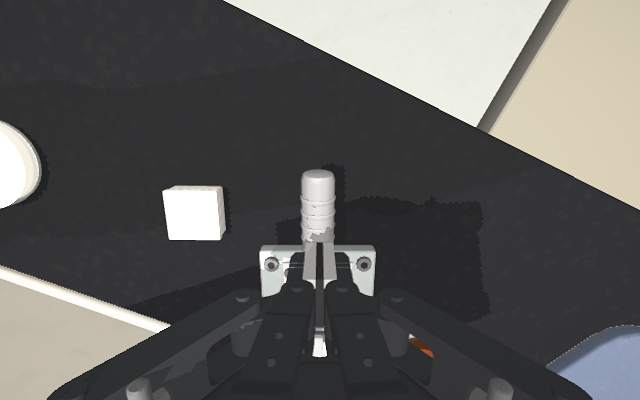

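There is no contact force now and the handle lies level, with its tip at (317,175), so it has snapped over. I'll lift away and look.

Request:
play_rows --pt "-20 0 0 0 0 0 0" --pt "-60 0 0 0 0 0 0" --pt "-100 0 0 0 0 0 0" --pt "-140 0 20 0 0 0 0" --pt "-170 0 60 0 0 0 0" --pt "-180 0 100 0 0 0 0" --pt "-180 0 135 0 0 0 0" --pt "-180 0 135 0 0 0 0"

```text
time: 9.9
position: [0.5711, 0.2711, 0.251]
tool_rot: [0.897, 1.372, -0.89]
wrist_force: [-0.2, -0.3, -0.4]
grip_width: -0.001
```

Request:
play_rows --pt "0 0 0 0 0 0 0" --pt "0 0 0 0 0 0 0" --pt "0 0 0 0 0 0 0"

```text
time: 10.2
position: [0.5707, 0.2719, 0.2507]
tool_rot: [0.896, 1.373, -0.889]
wrist_force: [0.1, -0.0, -0.2]
grip_width: -0.001
```

```bash
python3 - <<'E'
from h import *
import cv2
s=state();k=get_calibration('wrist');im=get_image('wrist');cv2.imwrite('pics/w10.png',cv2.resize(im[0:300,220:420,::-1],None,fx=2,fy=2,interpolation=cv2.INTER_CUBIC))
np.save('w10cal.npy',np.r_[k['fx'],k['fy'],k['cx'],k['cy'],k['position'],k['rotation']])
print(s['position'],s['wrist_force'],s['time'],s['joint_velocities'].round(3))
for l in('slide_tray','clamp_foot','handle_tip'):print(l,boxes_of(l,'wrist')[:2])
cv2.imwrite('pics/sc10.png',cv2.resize(get_image('scene')[60:240,300:480,::-1],None,fx=3,fy=3))
E
```

```text
[0.57066711 0.27190529 0.25071337] [ 0.0757648  -0.00939147 -0.22946138] 10.2 [-0.007  0.002 -0.003 -0.001 -0.001 -0.     0.002]
slide_tray [{'at': [0.5754, 0.2632, 0.014], 'conf': 0.63}, {'at': [0.5593, 0.3152, 0.0133], 'conf': 0.5}]
clamp_foot [{'at': [0.5582, 0.2926, 0.0284], 'conf': 0.93}]
handle_tip [{'at': [0.5122, 0.3877, 0.0484], 'conf': 0.8}]
```

View pics/w10.png

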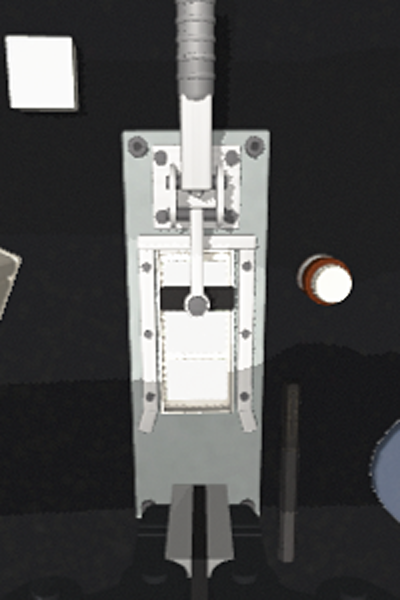

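View pics/sc10.png

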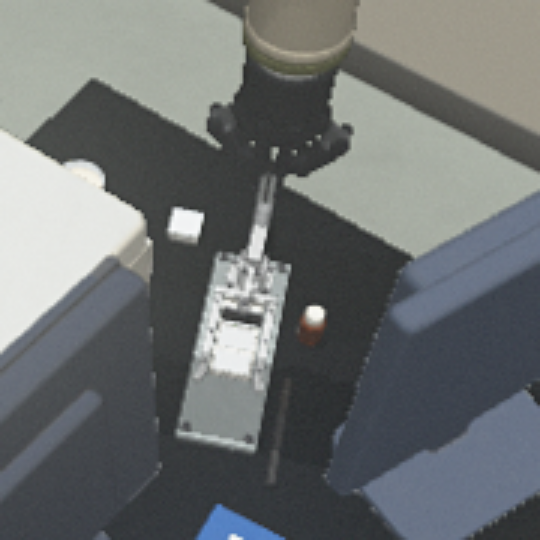

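```bash
python3 - <<'E'
from h import *
np.set_printoptions(precision=4,suppress=True)
c=np.load('w10cal.npy');f=np.load('fix.npz');Mc=R.from_rotvec(c[7:]).as_matrix()
for n,u,v,h in(('tray back',197,411,.022),('tray/stop',197,249,.024),('foot',198,298,.029),('plate corner',122,131,.012)):
    d=Mc@np.array([(220+u/2-c[2])/c[0],(v/2-c[3])/c[1],1]);print(n,f['r'].T@((c[4:7]+d*(h-c[6])/d[2])[:2]-f['t']))
print(close_job(),state()['time'])
E
```

```text
tray back [-0.0997  0.0007]
tray/stop [-0.0004 -0.0002]
foot [-0.0279 -0.0005]
plate corner [0.0641 0.0416]
the job is handed in; nothing more can be done
the job is handed in; nothing more can be done
```

The tray is fully home and the clamp is locked. I handed the job in at about 10.5 s of the 48 s allowed.

**What I did:**
- With the fingers shut, I pushed the tray about 45 mm along its guides against the end stop, with the clamp still open. The reaction rose to about 10 N with no further motion.
- I then pushed the clamp handle over its dead point until it snapped level, and lifted clear of everything.

**Last checks (fixture frame):**

| Check | Measured | Expected |
|---|---|---|
| Tray push end, x | -99.7 mm | -100 mm |
| Foot, x | -27.9 mm | -28 mm |
| Foot height | about 28 mm | 29 mm if resting on the tray |
| Handle tip height | 48 mm | 54 mm when locked |

- The handle tip height comes from the trained network, which finds the middle of the visible surface to about 4 mm. The pictures show the handle lying level.
- The wrist force was about zero at the end, so the robot was touching nothing. The vial, marker and white box beside the fixture look unmoved.

**What disagreed:** my first fixture estimates from the fixed cameras differed by about 7 mm. One wrist reading taken while the arm was still settling was also about 10 mm off. I re-measured with the arm still before moving in, and that measurement matched the later contacts.

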